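# Load the sample reader past its spring stop

## Robot

A 6-joint arm with a two-finger parallel gripper is mounted at the origin on the work surface. World frame = base frame: x ahead of the robot, y to its left, z up, the work surface at z = 0. Lengths are in m, angles in rad, forces in N, time in s.
With the tool pointing down it reaches from about 0.325 to 0.85 m from the base axis. Payload 4.4 kg.
Tool frame: the origin (TCP) lies midway between the tips of the shut fingers; the grasp point (between the pads) lies 19 mm behind it; z points along the fingers, y is the direction in which the jaws open and shut (so a half turn about z gives the same grasp; the last joint's range is limited). The gripper opens to 94 mm and grips with 3 to 60 N. Pads are 16 mm wide; open, the fingers measure 119 mm over their backs; the gripper's body (75 mm by 177 mm) begins 78 mm behind the grasp point.
Start: joints at [-1.278, 0.207, 1.542, -0, 1.393, -0.15], TCP at [0.246, -0.52, 0.18] pointing down, gripper open.
Joint ranges: [-2.73, 2.73], [-0.86, 2.22], [0.23, 2.46], [-1.11, 4.25], [0.08, 2.63], [-2.82, 2.82]. Speed limits (rad/s): [2.79, 2.79, 3.14, 3.14, 3.14, 3.14].

## Interface

Orientations are given as a unit quaternion [w, x, y, z].
In Python, from workcell import * gives the robot as it stands. The module is installed in compiled form; this text tells all that it offers.
- The arm moves only by the tool step_arm, never from a script. Its argument "plan" is a list of rows, each an object of numbers: "tx", "ty", "tz": the shift along the world's x, y, z in units of 0.3 m (1.0 is 0.3 m); "wx", "wy", "wz": the turn, a rotation vector about the world's x, y, z in units of 4 degrees (1.0 is 4 degrees); "fingers": the opening, from -1 (shut) to 1 (fully open). In form: [{"tx": .., "ty": .., "tz": .., "wx": .., "wy": .., "wz": .., "fingers": ..}, ...]. A call has 1 to 12 rows; each row shifts and turns the commanded pose from where the row before left it; what a row does not reach is not made up. A row lasts 1/10 s, in which the tool goes at most 50 mm and 8.59 degrees, less where a joint would pass 70% of its speed; a pose out of reach is approached as far as the arm can. A call with a number of a shift or a turn outside -1 to 1 is refused whole. A call with a gripper value outside its range is refused whole. The fingers move at their own pace and stop on an object; "newtons" is the grip in N (left out, the last holds). Time passes only in rows, so rows that do not move let the fingers close. It gives the time, the measured TCP pose, the force and the opening at its end, in the units of the state.
- read_state(): the state, without advancing time (a new reading comes with each control period).
- snapshot(name): name is "scene" or "top"; returns a dict with "pixels" (384x512x3 uint8, red, green, blue), "fx", "fy", "cx", "cy" (pixels), "dist" ([k1, k2, p1, p2, k3] as OpenCV has them; the pictures are not rectified), "rvec" (rotation vector, rad) and "tvec" (3), from world to camera coordinates, as OpenCV has them. Camera axes: x right, y down, z forward; pixel columns grow to the right and rows downward; lengths in m; the calibration is good to about 2 mm. A picture is of the moment at which its call begins. There is no depth.
- sign_off(): hands the job in, once; it reports no verdict.
The state is a dict: "t": time; "joints": joint angles; "qvel": joint speeds; "effort": joint torques, N m; "tcp_pos": TCP position; "tcp_rot": TCP orientation; "ft_force": force on the tool from outside, world axes, zero at the start; "torque": the same for the moment, N m; "width": finger opening in m.
Only numpy, scipy, OpenCV 4.12 (cv2) and the standard library are available. Lean on these libraries where they do the work, as an engineer would, in place of code of your own. Each camera call takes 0.05 s, during which the arm holds its last target. There are 200 camera calls.

## Task

Load the sample reader: press the long spring-loaded steel bar down with a fingertip and, keeping it held down, push the carriage with its sample pot along past the stop, all the way home against the reading head. Only then let the bar go, so that it springs fully up and locks the carriage in, and draw the hand clear. Nothing needs gripping and nothing may be lifted: the pot stays standing in its pocket, and the other things on the desk stay where they are.

Things in the scene. Friction and masses are not known exactly. Their poses are not given: they have to be found in the camera images.
- reader: Desktop sample reader, fixed. Base plate 10 mm thick; origin on its underside (at desk level), plate spans x -75..95, y -190..200 mm. Own +y is the carriage's travel; -x side faces the robot. Reading head: white box, top 98 mm over the desk, at y 103..195, x -72..92 mm. The steel bar lies along y at x -62..-28 mm; the carriage runs on rails at its far side.
- bar_top (a point): Centre of the flat top of the spring-loaded steel bar, 34 mm wide (x), 200 mm long (y); axes as the reader's, moves with the bar. Top 60 mm over the desk when up. A lug on its far side, at y +66..+74 mm, top 4 mm below the bar's, blocks the carriage; with the bar 9 mm or more down the carriage passes. Press it anywhere not covered by the carriage's shoulder.
- stop_bar (a joint): How far the bar is pressed down, m: 0 fully up, 0.016 fully down. About 2.5 N starts it, about 6.5 N holds it fully down. It cannot come up while the carriage is over the lug; it springs up once the carriage's rear is past the lug and nobody presses it.
- carriage (a joint): How far the carriage has slid along the reader's +y, m: starts at 0 to 0.016; meets the raised lug at 0.028; home against its end stop at 0.131 (the lug can rise behind it from 0.127 on). About 1 N of friction; stays where it is left.
- push_face (a point): The point to push: on the rear (-y) face of the carriage's shoulder, a grey box overhanging the bar; axes as the reader's. The point is 78 mm over the desk, above the bar's centre line. The face spans x -20..+32 mm from it and 64 to 92 mm over the desk (4 mm above the raised bar); the shoulder runs 90 mm towards +y. Behind it (-y) the bar lies open.
- pocket_floor (a point): Centre of the floor of the pocket in the grey carriage, on the far side of the shoulder, 31 mm above the desk; inside 66 (x) x 82 mm (y), walls 15 mm high over its floor. Moves with the carriage; axes as the reader's.
- pot_center (a point): Centre of the lidded clear sample pot (58 mm diameter, 52 mm high) that stands loose in the carriage's pocket; its top is 83 mm above the desk. Own z axis is its upright axis.
- cup_center (a point): Centre of an empty white plastic cup, rim 70 mm diameter, 85 mm high, standing on the desk to the robot's right. Bystander.
- spare_pot_center (a point): Centre of a spare lidded pot with a paper label, 58 mm diameter, 52 mm high, standing on the desk to the robot's right. Bystander.
- strip_box_center (a point): Centre of an upright white carton 60 x 60 x 100 mm on the desk to the robot's right. Bystander.
- glove_box_center (a point): Centre of a blue glove box 130 x 230 x 70 mm on the desk to the robot's left. Bystander.
Mind the look-alikes: they are no part of the job. What is shaped like the part that bears pot_center but purple is not meant.

How it is judged:
By the outcome, as a careful person would: the job done as asked, in the order asked, and still so for the second after the job is handed in, with the robot touching nothing.
It also fails if it takes over 40 s, if anything falls off the work surface, if the arm or the gripper's body presses on something with over 40 N, if the wrist force passes 120 N, or if a joint passes its speed limit or range.

## Working session

There is one attempt and no reset: what is moved stays moved. The work goes in short steps, Python scripts to look and compute and a tool call to move; the robot and the scene stay as the last step left them, time stands still between calls to the robot, and variables do not carry over. Pictures are saved under pics/ and viewed, about 8 in all and at most 12, crops included, and the job is handed in when it is done.

Besides the shell and the picture viewer there is one more tool, called after "Emit:" as a command line: name --argument value ..., lists and objects as JSON in quotes. step_arm: Moves the arm, as the interface text tells. Its arguments: {"type":"object","properties":{"plan":{"type":"array"},"newtons":{"type":"number"}},"required":["plan"]}

```bash
mkdir -p pics; cat > h.py <<'E'
from workcell import *
import numpy as np, cv2
def snap(n,f):
    s=snapshot(n); cv2.imwrite('pics/'+f,s['pixels'][:,:,::-1]); np.savez('pics/'+f+'.npz',**s); return s
def ray(s,px,z):
    K=np.array([[s['fx'],0,s['cx']],[0,s['fy'],s['cy']],[0,0,1.]])
    R=cv2.Rodrigues(np.array(s['rvec'],float))[0]; t=np.array(s['tvec'],float)
    u=cv2.undistortPoints(np.array(px,float).reshape(-1,1,2),K,np.array(s['dist'],float)).reshape(-1,2)
    c=-R.T@t; d=np.c_[u,np.ones(len(u))]@R
    return c+d*((z-c[2])/d[:,2])[:,None]
def proj(s,P):
    K=np.array([[s['fx'],0,s['cx']],[0,s['fy'],s['cy']],[0,0,1.]])
    return cv2.projectPoints(np.array(P,float).reshape(-1,1,3),np.array(s['rvec'],float),np.array(s['tvec'],float),K,np.array(s['dist'],float))[0].reshape(-1,2)
E
python3 - <<'E'
from h import *
a=snap('scene','s0.png');b=snap('top','t0.png')
for s in(a,b):print(s['rvec'],s['tvec'],s['fx'])
print(read_state())
E
```

```text
[ 1.44879163  2.24932708 -0.79769406] [ 0.24515904 -0.3622923   1.88284786] 441.53493401338716
[ 2.12951738 -2.14223196  0.2154315 ] [-0.00572042  0.57881476  1.36905465] 493.84413681897877
{'t': 0.1, 'joints': array([-1.27850137e+00,  2.07324656e-01,  1.54279083e+00, -9.55391592e-07,
        1.39352801e+00, -1.50492064e-01]), 'qvel': array([-0.00151304, -0.00169275, -0.00510825,  0.00020986, -0.00036639,
        0.00060747]), 'effort': array([-8.81083724e-04, -3.71869540e+01, -2.82292449e+01,  6.99390960e-02,
        3.12797434e-02, -5.94213634e-05]), 'tcp_pos': array([ 0.24612944, -0.51879203,  0.17862236]), 'tcp_rot': array([-1.02280799e-03,  9.75591865e-01,  2.19589301e-01, -7.31116347e-05]), 'ft_force': array([-0.22936516,  0.90174754,  0.43776305]), 'torque': array([-0.05731023,  0.06087359, -0.02064411]), 'width': 0.09426655528250993}
```

View pics/t0.png

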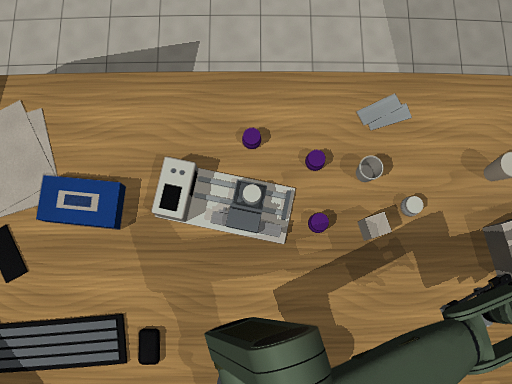

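View pics/s0.png

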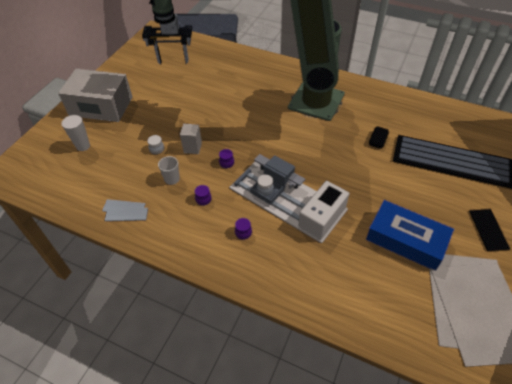

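Top view: the reader spans about (152..297, 157..243), with the head at the left (175,190). The grey shoulder is at (245,217) and the pot at (252,194). Look-alikes are the purple pots at (252,138), (316,160) and (319,222). The spare pot is at (413,205) and the cup at (370,168). I choose the grey shoulder and the near steel strip, and check them in a crop.

```bash
python3 - <<'E'
from h import *
i=cv2.imread('pics/t0.png')[148:252,145:305]
cv2.imwrite('pics/c0.png',cv2.resize(i,None,fx=5,fy=5,interpolation=cv2.INTER_CUBIC))
E
```

```text
(no output)
```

View pics/c0.png

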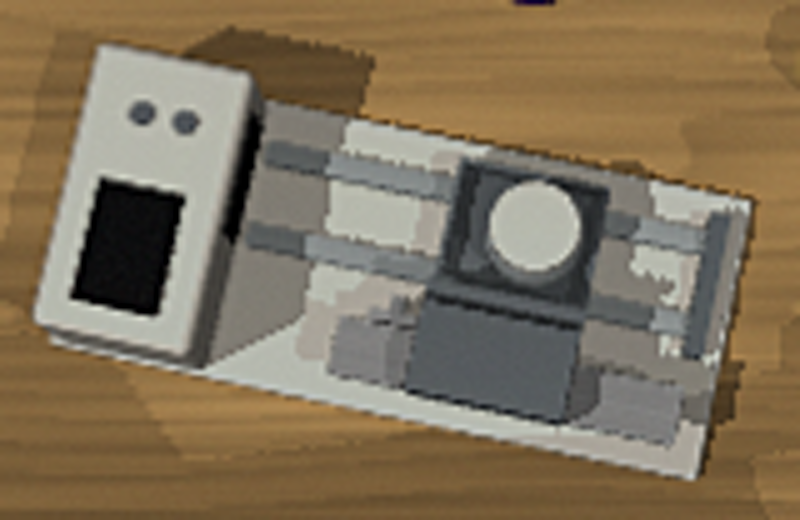

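The crop shows the shoulder's top at crop (405..583, 295..422). The bar's open rear end is at (570..683, 370..445), and the head is at the left. Next I fit the pose.

```bash
cat > pose.py <<'E'
from h import *
from scipy.optimize import least_squares
s=dict(np.load('pics/t0.png.npz'))
L=np.array([[95,-190,10],[-75,-190,10],[92,195,98],[92,103,98],[-72,195,98],[-72,103,98]])/1e3
C=np.array([[752,200],[697,478],[100,43],[254,75],[37,322],[190,357]])
px=lambda c:(np.array(c)+.5)/5-.5+[145,148]
def W(p,l):
    c,n=np.cos(p[2]),np.sin(p[2]); l=np.atleast_2d(l)
    return l@np.array([[c,n,0],[-n,c,0],[0,0,1]])+[p[0],p[1],0]
def fit():
    r=least_squares(lambda p:(proj(s,W(p,L))-px(C)).ravel(),[.55,-.0,0.2])
    return r.x,r.fun
def loc(p,w):
    c,n=np.cos(p[2]),np.sin(p[2]); return (w-[p[0],p[1],0])@np.array([[c,-n,0],[n,c,0],[0,0,1]])
E
python3 - <<'E'
from pose import *
p,f=fit();print(p,np.degrees(p[2]),f.round(2))
print('shoulder',loc(p,ray(s,px([[583,325],[563,422],[425,295],[405,387]]),.092)).round(4))
print('bar',loc(p,ray(s,px([[683,393],[672,445]]),.06)).round(4))
print('bar local rear/pts world',W(p,[[-.045,-.1,.06],[-.045,-.05,.06],[-.045,.1,.06]]).round(4))
E
```

```text
[ 0.52141613  0.07990565 -0.20764195] -11.897007194645811 [ 0.57 -0.27  0.75  0.45 -0.46 -0.45  0.52 -0.43 -1.54  0.42  0.23  0.18]
shoulder [[-0.0099 -0.1045  0.092 ]
 [-0.0648 -0.1043  0.092 ]
 [-0.0111 -0.0154  0.092 ]
 [-0.0633 -0.0152  0.092 ]]
bar [[-0.0324 -0.1677  0.06  ]
 [-0.0625 -0.1672  0.06  ]]
bar local rear/pts world [[ 0.4568 -0.0087  0.06  ]
 [ 0.4671  0.0403  0.06  ]
 [ 0.498   0.187   0.06  ]]
```

Carriage is at about 14 mm (shoulder rear at reader y -104 mm, lug rear at about -1). I go above the open bar end at world (0.451, -0.038) with the fingers shut and the jaw axis along the travel.

Emit:
step_arm --plan '[{"tx": 0.057,"ty": 0.133,"wz": -0.78,"fingers": -1},{"tx": 0.057,"ty": 0.133,"wz": -0.78,"fingers": -1},{"tx": 0.057,"ty": 0.133,"wz": -0.78,"fingers": -1},{"tx": 0.057,"ty": 0.133,"wz": -0.78,"fingers": -1},{"tx": 0.057,"ty": 0.133,"wz": -0.78,"fingers": -1},{"tx": 0.057,"ty": 0.133,"wz": -0.78,"fingers": -1},{"tx": 0.057,"ty": 0.133,"wz": -0.78,"fingers": -1},{"tx": 0.057,"ty": 0.133,"wz": -0.78,"fingers": -1},{"tx": 0.057,"ty": 0.133,"wz": -0.78,"fingers": -1},{"tx": 0.057,"ty": 0.133,"wz": -0.78,"fingers": -1},{"tx": 0.057,"ty": 0.133,"wz": -0.78,"fingers": -1},{"tx": 0.057,"ty": 0.133,"wz": -0.78,"fingers": -1}]' --newtons 20

```text
validation failed for argument at $.pl...
```

Emit:
step_arm --plan '[{"tx": 0.057,"ty": 0.133,"tz": 0,"wx": 0,"wy": 0,"wz": -0.78,"fingers": -1},{"tx": 0.057,"ty": 0.133,"tz": 0,"wx": 0,"wy": 0,"wz": -0.78,"fingers": -1},{"tx": 0.057,"ty": 0.133,"tz": 0,"wx": 0,"wy": 0,"wz": -0.78,"fingers": -1},{"tx": 0.057,"ty": 0.133,"tz": 0,"wx": 0,"wy": 0,"wz": -0.78,"fingers": -1},{"tx": 0.057,"ty": 0.133,"tz": 0,"wx": 0,"wy": 0,"wz": -0.78,"fingers": -1},{"tx": 0.057,"ty": 0.133,"tz": 0,"wx": 0,"wy": 0,"wz": -0.78,"fingers": -1},{"tx": 0.057,"ty": 0.133,"tz": 0,"wx": 0,"wy": 0,"wz": -0.78,"fingers": -1},{"tx": 0.057,"ty": 0.133,"tz": 0,"wx": 0,"wy": 0,"wz": -0.78,"fingers": -1},{"tx": 0.057,"ty": 0.133,"tz": 0,"wx": 0,"wy": 0,"wz": -0.78,"fingers": -1},{"tx": 0.057,"ty": 0.133,"tz": 0,"wx": 0,"wy": 0,"wz": -0.78,"fingers": -1},{"tx": 0.057,"ty": 0.133,"tz": 0,"wx": 0,"wy": 0,"wz": -0.78,"fingers": -1},{"tx": 0.057,"ty": 0.133,"tz": 0,"wx": 0,"wy": 0,"wz": -0.78,"fingers": -1}]' --newtons 20

```text
t: 1.3
tcp_pos: [0.4516, -0.0389, 0.1794]
tcp_rot: [0.0, 0.994, -0.106, -0.0]
ft_force: [-0.3, -0.1, -0.7]
width: 0.002
```

Emit:
step_arm --plan '[{"tx": 0,"ty": 0,"tz": -0.12,"wx": 0,"wy": 0,"wz": 0,"fingers": -1},{"tx": 0,"ty": 0,"tz": -0.12,"wx": 0,"wy": 0,"wz": 0,"fingers": -1},{"tx": 0,"ty": 0,"tz": -0.1,"wx": 0,"wy": 0,"wz": 0,"fingers": -1},{"tx": 0,"ty": 0,"tz": 0,"wx": 0,"wy": 0,"wz": 0,"fingers": -1}]'

```text
t: 1.7
tcp_pos: [0.4466, -0.0391, 0.0731]
tcp_rot: [-0.001, 0.994, -0.105, -0.005]
ft_force: [-0.8, -0.8, -0.5]
width: 0.0003
```

```bash
python3 - <<'E'
from h import *
a=snap('scene','s1.png');b=snap('top','t1.png')
i=cv2.resize(a['pixels'][120:250,200:360,::-1],None,fx=4,fy=4,interpolation=cv2.INTER_CUBIC)
cv2.imwrite('pics/c1.png',i)
print(read_state()['tcp_pos'], read_state()['ft_force'])
E
```

```text
[ 0.45113546 -0.04063754  0.07754264] [-0.19807361  0.30138884 -0.48669008]
```

View pics/c1.png

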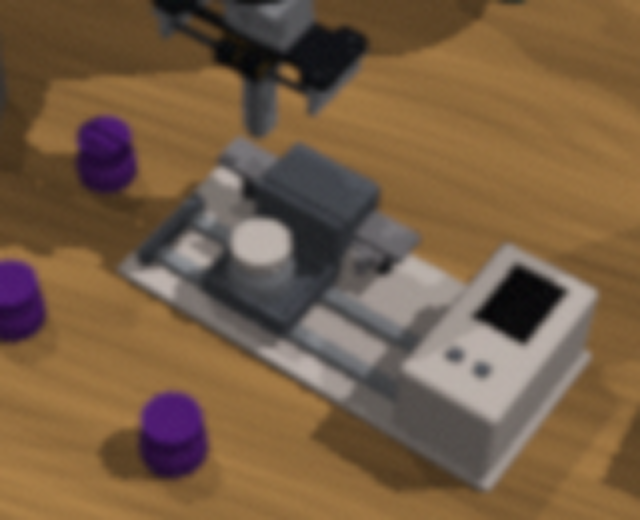

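The crop shows the finger tip at crop (262,132), over the bar's open end (235,150) and behind the shoulder (300,145). I cross-check this with the fitted pose.

```bash
python3 - <<'E'
from pose import *
p,_=fit(); a=dict(np.load('pics/s1.png.npz'))
q=lambda P:((proj(a,P)-[200,120]+.5)*4-.5).round()
print('shoulder pred',q(W(p,[[-.065,-.1045,.092],[-.013,-.1045,.092],[-.065,-.0145,.092],[-.013,-.0145,.092]])).tolist())
print('head',q(W(p,[[-.072,.103,.098],[-.072,.195,.098],[.092,.195,.098],[.092,.103,.098]])).tolist())
print('tip',q([.451,-.0406,.0775]).tolist(), loc(p,np.array([[.451,-.0406,.0775]])))
px1=lambda c:(np.array(c)+.5)/4-.5+[200,120]
print(loc(p,ray(a,px1([[300,145],[378,187],[262,182],[345,238]]),.092)).round(4))
E
```

```text
shoulder pred [[294.0, 139.0], [260.0, 174.0], [379.0, 184.0], [345.0, 221.0]]
head [[500.0, 236.0], [597.0, 286.0], [492.0, 421.0], [393.0, 364.0]]
tip [[255.0, 150.0]] [[-0.04406097 -0.13243366  0.0775    ]]
[[-0.062  -0.0959  0.092 ]
 [-0.0615 -0.0128  0.092 ]
 [-0.0071 -0.0976  0.092 ]
 [ 0.0027 -0.0037  0.092 ]]
```

```bash
python3 - <<'E'
from pose import *
p,_=fit(); st=read_state(); tcp=st['tcp_pos'];print(tcp)
a=snap('scene','s2.png');b=snap('top','t2.png')
print(read_state()['tcp_pos'])
out=[]
for im,x,y in((a,235,125),(b,200,185)):
    w,h=(50,70) if im is a else (100,70)
    c=cv2.resize(im['pixels'][y:y+h,x:x+w,::-1],None,fx=8 if im is a else 4,fy=8,interpolation=cv2.INTER_CUBIC) if 0 else cv2.resize(im['pixels'][y:y+70,x:x+50+(20 if im is b else 0),::-1],None,fx=6,fy=6,interpolation=cv2.INTER_CUBIC)
    def m(P,col):
        for u in proj(im,P):
            cv2.circle(c,tuple(int(v) for v in (u-[x,y]+.5)*6-.5),3,col,1)
    m(tcp,(0,0,255)); m(W(p,[[-.062,-.167,.06],[-.028,-.167,.06],[-.065,-.1045,.092],[-.013,-.1045,.092],[-.065,-.0145,.092],[-.013,-.0145,.092]]),(0,255,0))
    out.append(c)
cv2.imwrite('pics/c2.png',np.hstack(out))
E
```

```text
[ 0.45113546 -0.04063754  0.07754264]
[ 0.45320683 -0.04133583  0.07945111]
```

View pics/c2.png

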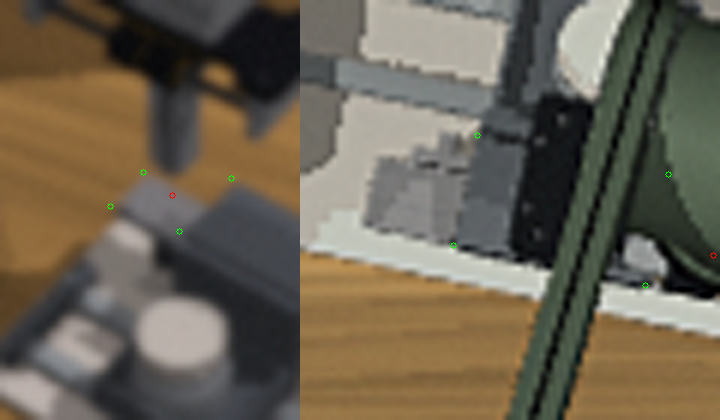

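```bash
python3 - <<'E'
from pose import *
a=dict(np.load('pics/s0.png.npz'));t=np.array([.2461,-.5188,.1795]);d=np.array([np.cos(-1.127),np.sin(-1.127),0])
print(proj(a,[t-.053*d,t,t+.053*d]))
for h in(.01,.02):print(proj(a,[t-.053*d+[0,0,h],t+.053*d+[0,0,h]]), proj(a,[t-.053*d+[-h,0,0],t+.053*d+[-h,0,0]]))
E
python3 - <<'E'
import cv2
i=cv2.imread('pics/s0.png')[15:85,130:210]
cv2.imwrite('pics/c3.png',cv2.resize(i,None,fx=7,fy=7,interpolation=cv2.INTER_CUBIC))
E
```

```text
[[187.34843137  67.56978795]
 [173.87616311  67.78041893]
 [160.3933856   67.98591409]]
[[186.99641679  65.43773819]
 [159.91771676  65.85440413]] [[188.63030861  66.14410714]
 [161.76314286  66.55925138]]
[[186.64108839  63.28597226]
 [159.43756106  63.70316072]] [[189.90393976  64.72742144]
 [163.12403484  65.14161335]]
```

View pics/c3.png

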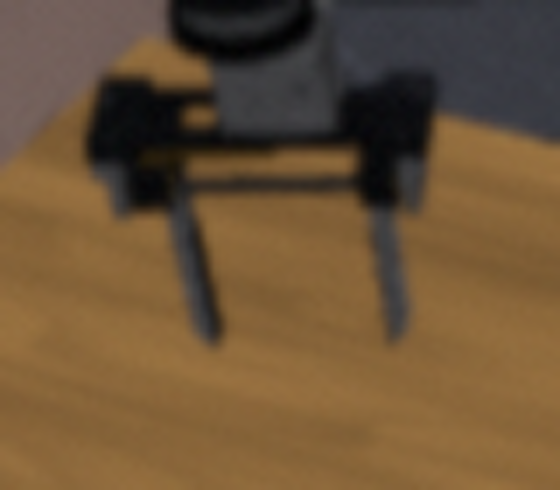

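Crop: the open tips at the start are at about (160,64) and (187,64), 4 px above the TCP projection, the same offset as now. So visible tip and stated TCP differ mainly in height. I feel for the bar by force.

Emit:
step_arm --plan '[{"tx": 0,"ty": 0,"tz": -0.04,"wx": 0,"wy": 0,"wz": 0,"fingers": -1},{"tx": 0,"ty": 0,"tz": -0.02,"wx": 0,"wy": 0,"wz": 0,"fingers": -1},{"tx": 0,"ty": 0,"tz": 0,"wx": 0,"wy": 0,"wz": 0,"fingers": -1}]'

```text
t: 2.2
tcp_pos: [0.4507, -0.0406, 0.0588]
tcp_rot: [-0.0, 0.994, -0.105, -0.001]
ft_force: [-0.5, -0.4, -0.1]
width: 0.0002
```

Emit:
step_arm --plan '[{"tx": 0,"ty": 0,"tz": -0.02,"wx": 0,"wy": 0,"wz": 0,"fingers": -1},{"tx": 0,"ty": 0,"tz": 0,"wx": 0,"wy": 0,"wz": 0,"fingers": -1}]'

```text
t: 2.4
tcp_pos: [0.4509, -0.0406, 0.053]
tcp_rot: [-0.0, 0.994, -0.105, -0.001]
ft_force: [-0.6, 0.4, -0.1]
width: 0.0003
```

Emit:
step_arm --plan '[{"tx": 0,"ty": 0,"tz": 0,"wx": 0,"wy": 0,"wz": 0,"fingers": -1}]'

```text
t: 2.5
tcp_pos: [0.4514, -0.0407, 0.0535]
tcp_rot: [-0.0, 0.994, -0.105, -0.0]
ft_force: [-0.4, -0.4, -0.3]
width: 0.0005
```

Emit:
step_arm --plan '[{"tx": 0,"ty": 0,"tz": -0.02,"wx": 0,"wy": 0,"wz": 0,"fingers": -1},{"tx": 0,"ty": 0,"tz": 0,"wx": 0,"wy": 0,"wz": 0,"fingers": -1}]'

```text
t: 2.7
tcp_pos: [0.4509, -0.0406, 0.047]
tcp_rot: [-0.0, 0.994, -0.105, -0.001]
ft_force: [-0.2, -0.4, -0.5]
width: 0.0006
```

Emit:
step_arm --plan '[{"tx": 0,"ty": 0,"tz": -0.02,"wx": 0,"wy": 0,"wz": 0,"fingers": -1},{"tx": 0,"ty": 0,"tz": 0,"wx": 0,"wy": 0,"wz": 0,"fingers": -1}]'

```text
t: 2.9
tcp_pos: [0.4508, -0.0405, 0.0408]
tcp_rot: [-0.0, 0.994, -0.105, -0.001]
ft_force: [0.0, -0.1, 0.1]
width: 0.0003
```

```bash
python3 - <<'E'
from pose import *
p,_=fit(); tcp=read_state()['tcp_pos'];print(tcp,read_state()['ft_force'])
a=snap('scene','s3.png')
x,y=235,125
c=cv2.resize(a['pixels'][y:y+70,x:x+70,::-1],None,fx=8,fy=8,interpolation=cv2.INTER_CUBIC)
for P in(tcp,tcp+[0,0,.018]):
    u=proj(a,P)[0]; cv2.circle(c,tuple(int(v) for v in (u-[x,y]+.5)*8-.5),3,(0,0,255),1)
cv2.imwrite('pics/c4.png',c)
E
```

```text
[ 0.45079006 -0.04051841  0.04080654] [ 0.04334221 -0.12264732  0.11798819]
```

View pics/c4.png

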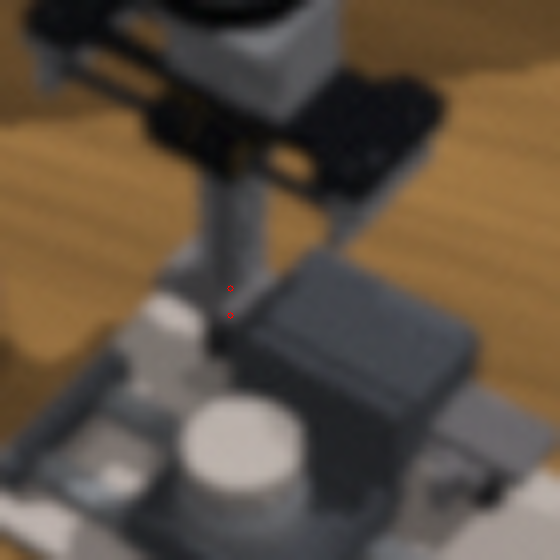

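The crop shows the finger tip at crop (225,312), on or just over the bar between its rear end (165,280) and the shoulder (250,330). It is about 18 mm above the nominal TCP, so contact should come at about 0.041. I go on down.

Emit:
step_arm --plan '[{"tx": 0,"ty": 0,"tz": -0.015,"wx": 0,"wy": 0,"wz": 0,"fingers": -1},{"tx": 0,"ty": 0,"tz": 0,"wx": 0,"wy": 0,"wz": 0,"fingers": -1}]'

```text
t: 3.15
tcp_pos: [0.4511, -0.0406, 0.0366]
tcp_rot: [-0.0, 0.994, -0.105, -0.001]
ft_force: [0.1, -0.3, -0.4]
width: 0.0002
```

Emit:
step_arm --plan '[{"tx": 0,"ty": 0,"tz": -0.01,"wx": 0,"wy": 0,"wz": 0,"fingers": -1},{"tx": 0,"ty": 0,"tz": 0,"wx": 0,"wy": 0,"wz": 0,"fingers": -1}]'

```text
t: 3.35
tcp_pos: [0.4519, -0.0408, 0.0343]
tcp_rot: [0.0, 0.994, -0.105, 0.0]
ft_force: [-0.2, 0.5, 1.9]
width: 0.0003
```

Emit:
step_arm --plan '[{"tx": 0,"ty": 0,"tz": -0.01,"wx": 0,"wy": 0,"wz": 0,"fingers": -1},{"tx": 0,"ty": 0,"tz": 0,"wx": 0,"wy": 0,"wz": 0,"fingers": -1}]'

```text
t: 3.55
tcp_pos: [0.452, -0.0409, 0.0313]
tcp_rot: [0.0, 0.994, -0.105, 0.0]
ft_force: [-0.7, 0.7, 3.5]
width: 0.0007
```

Emit:
step_arm --plan '[{"tx": 0,"ty": 0,"tz": -0.015,"wx": 0,"wy": 0,"wz": 0,"fingers": -1},{"tx": 0,"ty": 0,"tz": 0,"wx": 0,"wy": 0,"wz": 0,"fingers": -1}]'

```text
t: 3.75
tcp_pos: [0.452, -0.0409, 0.0266]
tcp_rot: [0.0, 0.994, -0.105, 0.001]
ft_force: [-0.0, 0.5, 5.1]
width: 0.0009
```

Emit:
step_arm --plan '[{"tx": 0,"ty": 0,"tz": -0.01,"wx": 0,"wy": 0,"wz": 0,"fingers": -1},{"tx": 0,"ty": 0,"tz": 0,"wx": 0,"wy": 0,"wz": 0,"fingers": -1}]'

```text
t: 3.95
tcp_pos: [0.4521, -0.0409, 0.0238]
tcp_rot: [0.0, 0.994, -0.105, 0.0]
ft_force: [-0.0, -0.2, 5.5]
width: 0.0008
```

Emit:
step_arm --plan '[{"tx": 0,"ty": 0,"tz": -0.01,"wx": 0,"wy": 0,"wz": 0,"fingers": -1},{"tx": 0,"ty": 0,"tz": 0,"wx": 0,"wy": 0,"wz": 0,"fingers": -1},{"tx": 0,"ty": 0,"tz": 0,"wx": 0,"wy": 0,"wz": 0,"fingers": -1}]'

```text
t: 4.25
tcp_pos: [0.4521, -0.0409, 0.0211]
tcp_rot: [0.0, 0.994, -0.105, 0.0]
ft_force: [-0.0, 0.6, 5.3]
width: 0.0008
```

```bash
python3 - <<'E'
from pose import *
p,_=fit(); r=read_state(); print(r['tcp_pos'],r['ft_force'],loc(p,r['tcp_pos'][None]))
a=snap('scene','s4.png')
x,y=235,125
f=lambda n:cv2.resize(n['pixels'][y:y+70,x:x+50,::-1],None,fx=8,fy=8,interpolation=cv2.INTER_CUBIC)
cv2.imwrite('pics/c5.png',np.hstack([f(np.load('pics/s3.png.npz')),f(a)]))
E
```

```text
[ 0.4520933  -0.04088733  0.02111496] [-0.03980706  0.61330947  5.28461494] [[-0.04293191 -0.13248943  0.02111496]]
```

View pics/c5.png

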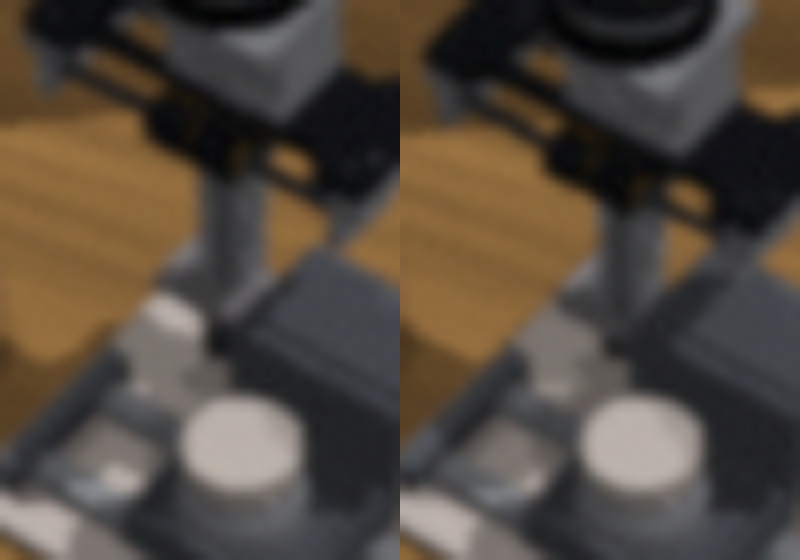

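The bar's end has visibly dropped (right half, bar end at about (590,290)). The force is 5.3 N and the tip is 13 mm down from contact, so the bar is pressed. Now I slide along reader +y (world direction 0.206, 0.979).

Emit:
step_arm --plan '[{"tx": 0.0034,"ty": 0.0163,"tz": 0,"wx": 0,"wy": 0,"wz": 0,"fingers": -1},{"tx": 0.0034,"ty": 0.0163,"tz": 0,"wx": 0,"wy": 0,"wz": 0,"fingers": -1},{"tx": 0.0034,"ty": 0.0163,"tz": 0,"wx": 0,"wy": 0,"wz": 0,"fingers": -1},{"tx": 0.0034,"ty": 0.0163,"tz": 0,"wx": 0,"wy": 0,"wz": 0,"fingers": -1},{"tx": 0.0034,"ty": 0.0163,"tz": 0,"wx": 0,"wy": 0,"wz": 0,"fingers": -1},{"tx": 0.0034,"ty": 0.0163,"tz": 0,"wx": 0,"wy": 0,"wz": 0,"fingers": -1}]'

```text
t: 4.9
tcp_pos: [0.4583, -0.0134, 0.0213]
tcp_rot: [0.002, 0.995, -0.105, 0.001]
ft_force: [-2.3, -5.7, 5.8]
width: 0.0005
```

Emit:
step_arm --plan '[{"tx": 0.0034,"ty": 0.0163,"tz": 0,"wx": 0,"wy": 0,"wz": 0,"fingers": -1},{"tx": 0.0034,"ty": 0.0163,"tz": 0,"wx": 0,"wy": 0,"wz": 0,"fingers": -1},{"tx": 0.0034,"ty": 0.0163,"tz": 0,"wx": 0,"wy": 0,"wz": 0,"fingers": -1},{"tx": 0.0034,"ty": 0.0163,"tz": 0,"wx": 0,"wy": 0,"wz": 0,"fingers": -1}]'

```text
t: 5.3
tcp_pos: [0.4625, 0.0061, 0.0213]
tcp_rot: [0.002, 0.995, -0.105, 0.001]
ft_force: [0.0, -6.4, 5.4]
width: 0.0006
```

Emit:
step_arm --plan '[{"tx": 0.0034,"ty": 0.0163,"tz": 0,"wx": 0,"wy": 0,"wz": 0,"fingers": -1},{"tx": 0.0034,"ty": 0.0163,"tz": 0,"wx": 0,"wy": 0,"wz": 0,"fingers": -1},{"tx": 0.0034,"ty": 0.0163,"tz": 0,"wx": 0,"wy": 0,"wz": 0,"fingers": -1},{"tx": 0.0034,"ty": 0.0163,"tz": 0,"wx": 0,"wy": 0,"wz": 0,"fingers": -1},{"tx": 0.0034,"ty": 0.0163,"tz": 0,"wx": 0,"wy": 0,"wz": 0,"fingers": -1},{"tx": 0.0034,"ty": 0.0163,"tz": 0,"wx": 0,"wy": 0,"wz": 0,"fingers": -1},{"tx": 0.0034,"ty": 0.0163,"tz": 0,"wx": 0,"wy": 0,"wz": 0,"fingers": -1},{"tx": 0.0034,"ty": 0.0163,"tz": 0,"wx": 0,"wy": 0,"wz": 0,"fingers": -1},{"tx": 0.0034,"ty": 0.0163,"tz": 0,"wx": 0,"wy": 0,"wz": 0,"fingers": -1},{"tx": 0.0034,"ty": 0.0163,"tz": 0,"wx": 0,"wy": 0,"wz": 0,"fingers": -1}]'

```text
t: 6.3
tcp_pos: [0.4729, 0.0551, 0.0213]
tcp_rot: [0.002, 0.994, -0.105, 0.001]
ft_force: [-0.5, -6.3, 5.0]
width: 0.0008
```

```bash
python3 - <<'E'
from pose import *
p,_=fit(); r=read_state(); print(r['tcp_pos'],r['ft_force'],loc(p,r['tcp_pos'][None]))
a=snap('scene','s5.png');b=snap('top','t5.png')
f=lambda n,x,y,w,h:cv2.resize(n['pixels'][y:y+h,x:x+w,::-1],None,fx=5,fy=5,interpolation=cv2.INTER_CUBIC)
cv2.imwrite('pics/c6.png',np.hstack([f(a,230,125,75,90),f(b,150,150,80,90)]))
E
```

```text
[0.47294477 0.05507758 0.02133335] [-0.54889934 -6.27937915  5.04721224] [[-0.0423118  -0.03428727  0.02133335]]
```

View pics/c6.png

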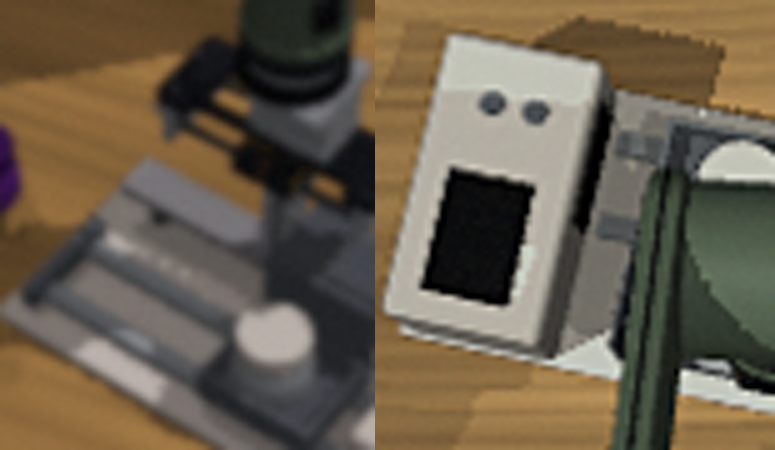

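The carriage is moving past the lug with the pot standing. The scene half shows the pot at (275,335), and the top half shows the gap to the head closing. About 34 mm remain.

Emit:
step_arm --plan '[{"tx": 0.0034,"ty": 0.0163,"tz": 0,"wx": 0,"wy": 0,"wz": 0,"fingers": -1},{"tx": 0.0034,"ty": 0.0163,"tz": 0,"wx": 0,"wy": 0,"wz": 0,"fingers": -1},{"tx": 0.0034,"ty": 0.0163,"tz": 0,"wx": 0,"wy": 0,"wz": 0,"fingers": -1},{"tx": 0.0034,"ty": 0.0163,"tz": 0,"wx": 0,"wy": 0,"wz": 0,"fingers": -1},{"tx": 0.0034,"ty": 0.0163,"tz": 0,"wx": 0,"wy": 0,"wz": 0,"fingers": -1}]'

```text
t: 6.9
tcp_pos: [0.478, 0.0796, 0.0213]
tcp_rot: [0.002, 0.994, -0.105, 0.001]
ft_force: [-1.1, -5.9, 5.3]
width: 0.0002
```

Emit:
step_arm --plan '[{"tx": 0.0014,"ty": 0.0065,"tz": 0,"wx": 0,"wy": 0,"wz": 0,"fingers": -1},{"tx": 0.0014,"ty": 0.0065,"tz": 0,"wx": 0,"wy": 0,"wz": 0,"fingers": -1}]'

```text
t: 7.1
tcp_pos: [0.4788, 0.0835, 0.0213]
tcp_rot: [0.002, 0.995, -0.105, 0.001]
ft_force: [-0.6, -5.0, 6.4]
width: 0.0004
```

Emit:
step_arm --plan '[{"tx": 0.0014,"ty": 0.0065,"tz": 0,"wx": 0,"wy": 0,"wz": 0,"fingers": -1},{"tx": 0.0014,"ty": 0.0065,"tz": 0,"wx": 0,"wy": 0,"wz": 0,"fingers": -1}]'

```text
t: 7.3
tcp_pos: [0.4796, 0.0873, 0.0213]
tcp_rot: [0.002, 0.994, -0.105, 0.001]
ft_force: [0.5, -6.6, 5.7]
width: 0.0003
```

Emit:
step_arm --plan '[{"tx": 0.0014,"ty": 0.0065,"tz": 0,"wx": 0,"wy": 0,"wz": 0,"fingers": -1}]'

```text
t: 7.4
tcp_pos: [0.4795, 0.0875, 0.0213]
tcp_rot: [0.004, 0.995, -0.104, 0.0]
ft_force: [-2.4, -15.9, 8.5]
width: 0.0006
```

Emit:
step_arm --plan '[{"tx": 0.0014,"ty": 0.0065,"tz": 0,"wx": 0,"wy": 0,"wz": 0,"fingers": -1}]'

```text
t: 7.5
tcp_pos: [0.4795, 0.0874, 0.0214]
tcp_rot: [0.006, 0.995, -0.104, -0.0]
ft_force: [-4.8, -21.2, 10.9]
width: 0.0003
```

Emit:
step_arm --plan '[{"tx": 0.0007,"ty": 0.0033,"tz": 0,"wx": 0,"wy": 0,"wz": 0,"fingers": -1}]'

```text
t: 7.6
tcp_pos: [0.4795, 0.0874, 0.0214]
tcp_rot: [0.006, 0.995, -0.104, -0.0]
ft_force: [-4.9, -23.0, 11.4]
width: 0.0005
```

Emit:
step_arm --plan '[{"tx": 0.0007,"ty": 0.0033,"tz": 0,"wx": 0,"wy": 0,"wz": 0,"fingers": -1}]'

```text
t: 7.7
tcp_pos: [0.4795, 0.0873, 0.0215]
tcp_rot: [0.007, 0.995, -0.104, -0.0]
ft_force: [-6.3, -26.1, 12.3]
width: 0.0005
```

A hard stop came where home was expected (reader y about 0). I unload the push with the bar still held.

Emit:
step_arm --plan '[{"tx": -0.0021,"ty": -0.01,"tz": 0,"wx": 0,"wy": 0,"wz": 0,"fingers": -1},{"tx": -0.0021,"ty": -0.01,"tz": 0,"wx": 0,"wy": 0,"wz": 0,"fingers": -1},{"tx": 0,"ty": 0,"tz": 0,"wx": 0,"wy": 0,"wz": 0,"fingers": -1}]'

```text
t: 8.0
tcp_pos: [0.4796, 0.0875, 0.0213]
tcp_rot: [0.001, 0.994, -0.105, 0.001]
ft_force: [-0.1, -3.7, 5.7]
width: 0.0002
```

```bash
python3 - <<'E'
from pose import *
p,_=fit(); r=read_state(); print(r['tcp_pos'],r['ft_force'],loc(p,r['tcp_pos'][None]))
a=snap('scene','s6.png');b=snap('top','t6.png')
f=lambda n,x,y,w,h:cv2.resize(n['pixels'][y:y+h,x:x+w,::-1],None,fx=5,fy=5,interpolation=cv2.INTER_CUBIC)
cv2.imwrite('pics/c7.png',np.hstack([f(a,240,125,90,95),f(b,150,150,65,95)]))
E
```

```text
[0.47955311 0.08751973 0.02134737] [-0.14795678 -3.7096457   5.66668666] [[-0.04253346 -0.00117966  0.02134737]]
```

View pics/c7.png

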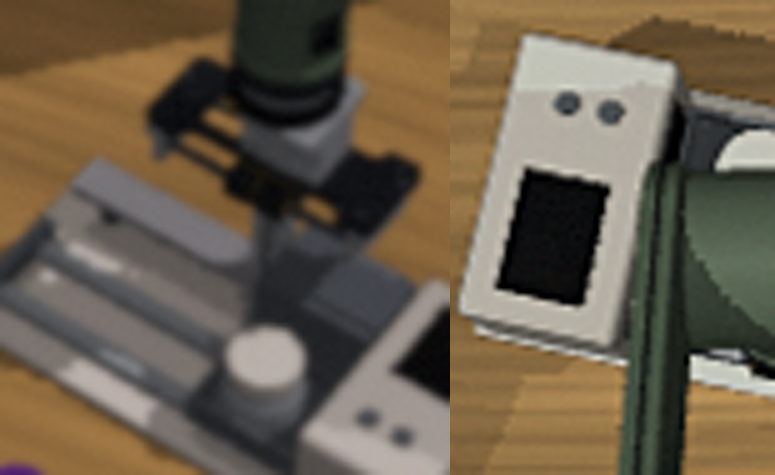

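The carriage is against the head (scene half: shoulder at (360,300), head edge at (380,340)), and the pot stands at (265,360). Now I let the bar up and draw clear.

Emit:
step_arm --plan '[{"tx": 0,"ty": 0,"tz": 0.015,"wx": 0,"wy": 0,"wz": 0,"fingers": -1},{"tx": 0,"ty": 0,"tz": 0.02,"wx": 0,"wy": 0,"wz": 0,"fingers": -1},{"tx": 0,"ty": 0,"tz": 0.02,"wx": 0,"wy": 0,"wz": 0,"fingers": -1},{"tx": -0.001,"ty": -0.005,"tz": 0.02,"wx": 0,"wy": 0,"wz": 0,"fingers": -1},{"tx": -0.004,"ty": -0.02,"tz": 0.05,"wx": 0,"wy": 0,"wz": 0,"fingers": -1},{"tx": -0.004,"ty": -0.02,"tz": 0.12,"wx": 0,"wy": 0,"wz": 0,"fingers": -1},{"tx": 0,"ty": 0,"tz": 0.14,"wx": 0,"wy": 0,"wz": 0,"fingers": -1},{"tx": 0,"ty": 0,"tz": 0.14,"wx": 0,"wy": 0,"wz": 0,"fingers": -1}]'

```text
t: 8.9
tcp_pos: [0.4746, 0.0765, 0.1788]
tcp_rot: [-0.001, 0.994, -0.105, -0.001]
ft_force: [-0.2, 0.0, 0.1]
width: 0.0004
```

Emit:
step_arm --plan '[{"tx": -0.05,"ty": -0.13,"tz": 0,"wx": 0,"wy": 0,"wz": 0,"fingers": -1},{"tx": -0.05,"ty": -0.13,"tz": 0,"wx": 0,"wy": 0,"wz": 0,"fingers": -1},{"tx": -0.05,"ty": -0.13,"tz": 0,"wx": 0,"wy": 0,"wz": 0,"fingers": -1},{"tx": -0.05,"ty": -0.13,"tz": 0,"wx": 0,"wy": 0,"wz": 0,"fingers": -1},{"tx": -0.05,"ty": -0.13,"tz": 0,"wx": 0,"wy": 0,"wz": 0,"fingers": -1},{"tx": -0.05,"ty": -0.13,"tz": 0,"wx": 0,"wy": 0,"wz": 0,"fingers": -1},{"tx": -0.05,"ty": -0.13,"tz": 0,"wx": 0,"wy": 0,"wz": 0,"fingers": -1},{"tx": -0.05,"ty": -0.13,"tz": 0,"wx": 0,"wy": 0,"wz": 0,"fingers": -1},{"tx": 0,"ty": 0,"tz": 0,"wx": 0,"wy": 0,"wz": 0,"fingers": -1}]'

```text
t: 9.8
tcp_pos: [0.3546, -0.2393, 0.1781]
tcp_rot: [0.0, 0.994, -0.108, -0.0]
ft_force: [-0.4, 0.2, -0.0]
width: 0.0006
```

```bash
python3 - <<'E'
from h import *
a=snap('scene','s7.png');b=snap('top','t7.png')
f=lambda n,x,y,w,h:cv2.resize(n['pixels'][y:y+h,x:x+w,::-1],None,fx=5,fy=5,interpolation=cv2.INTER_CUBIC)
cv2.imwrite('pics/c8.png',np.hstack([f(a,228,145,60,104),f(b,150,148,100,104)]))
d=np.abs(b['pixels'].astype(int)-np.load('pics/t0.png.npz')['pixels']).max(2)
for n,(x,y) in dict(cup=(370,168),spare=(413,205),box=(376,225),glove=(80,200)).items():print(n,(d[y-20:y+20,x-15:x+15]>40).sum())
E
```

```text
cup 0
spare 315
box 555
glove 0
```

View pics/c8.png

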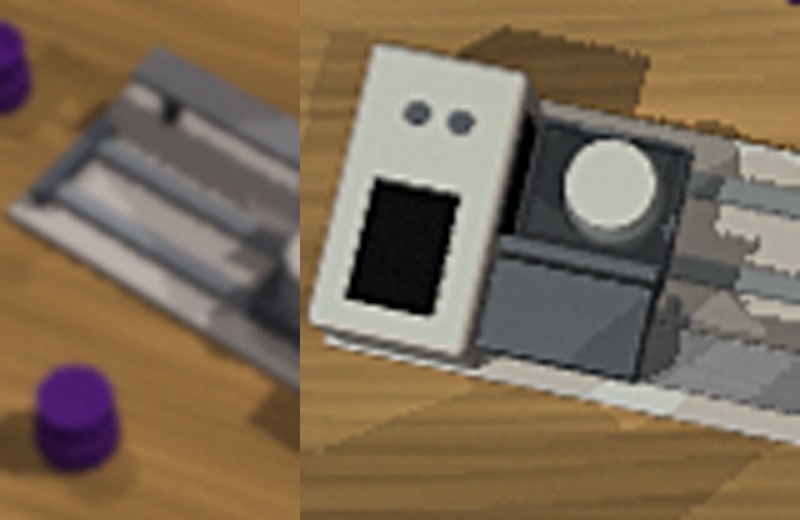

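```bash
python3 - <<'E'
from pose import *
p,_=fit()
b=snap('top','t8.png');a=snap('scene','s8.png')
c=np.array([[655,277],[635,380]]);q=(c-[300,0]+.5)/5-.5+[150,148]
print('rear',loc(p,ray(b,q,.092)).round(4))
L=lambda n:np.load(f'pics/{n}.png.npz')['pixels']
s0=L('s0')
for n,(x,y) in dict(cup=(170,170),spare=(156,145),box=(190,138)).items():
  d=np.abs(a['pixels'].astype(int)-s0).max(2); print(n,(d[y-14:y+14,x-12:x+12]>40).sum())
f=lambda i,x,y,w,h,k:cv2.resize(i[y:y+h,x:x+w,::-1],None,fx=k,fy=k,interpolation=cv2.INTER_CUBIC)
r1=np.hstack([f(i,232,145,33,37,8) for i in(s0,L('s6'),a['pixels'])])[:, :792]
r2=np.hstack([f(i,135,115,99,75,4) for i in(s0,a['pixels'])])
cv2.imwrite('pics/c9.png',np.vstack([r1,r2]))
E
```

```text
rear [[-0.0063  0.0112  0.092 ]
 [-0.0646  0.0099  0.092 ]]
cup 0
spare 84
box 99
```

View pics/c9.png

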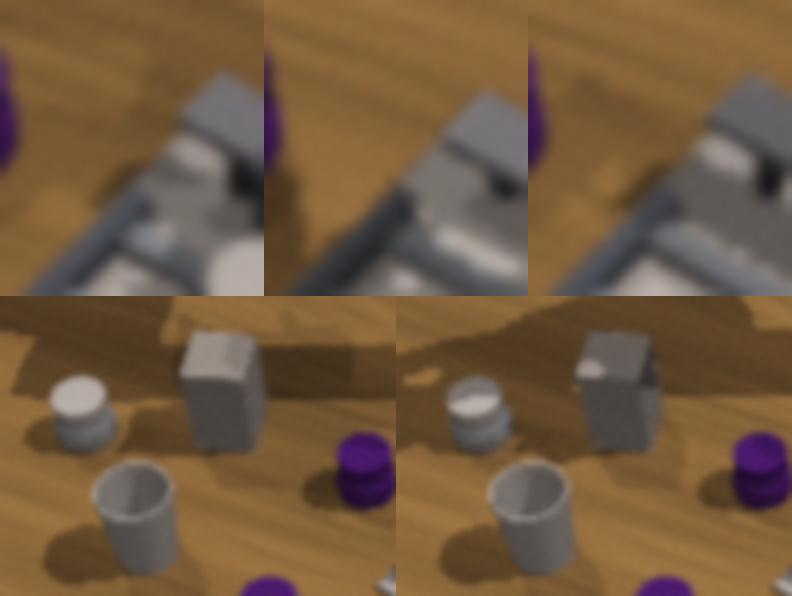

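Bystanders are unmoved; only the arm's shadow on the box and spare pot changed. The bar end is at about row 72, against 70 originally and 90 when pressed. I check numerically that it is fully up.

```bash
python3 - <<'E'
from h import *
G=lambda n:(lambda i:i[:,:,2].astype(float)-i[:,:,0])(np.load(f'pics/{n}.png.npz')['pixels'])  # blue-red: wood vs grey
for n in('s0','s6','s7','s8'):
    g=cv2.GaussianBlur(G(n),(0,0),.7); o=[]
    for x in(256,257,258,259,260,261):   # wood -> bar edge by column
        c=g[148:172,x]; lo,hi=np.median(c[:4]),c.max(); th=(lo+hi)/2; k=int(np.argmax(c>th)); o.append(148+k-1+(th-c[k-1])/(c[k]-c[k-1]))
    print(n,np.round(o,2))
E
```

```text
s0 [156.16 155.29 154.47 153.95 153.95 154.35]
s6 [158.26 157.28 156.56 156.22 156.26 156.61]
s7 [156.34 155.48 154.62 154.07 154.07 154.44]
s8 [156.31 155.47 154.63 154.08 154.07 154.46]
```

```bash
python3 -c "
from workcell import *
r=read_state();print(r['t'],r['ft_force']);print(sign_off())"
```

```text
10.0 [ 0.90632965 -0.61692008  0.92342276]
the job is handed in; nothing more can be done
None
```

I loaded the reader and handed the job in at t = 10.0 s. I held the steel bar about 13 mm down with the shut fingertips (about 5.5 N) and pushed the carriage past the lug until it hit its end stop. The push peaked at about 27 N sideways. I then eased off the push with the bar still held, let the bar up and drew the hand clear.

**Last checks**
- **Carriage:** the shoulder's rear is at reader y of about +10.5 mm, so it travelled about 115 mm. I had predicted 117 mm, which is within the measuring error, and the hard stop came where home was expected.
- **Bar:** its end is back within about 0.15 px of where it started. Pressed, it sat 2.2 px lower, so it is up to within about 1 mm in the image. I take that small remainder to be shading.
- **Pot and bystanders:** the pot stands in its pocket. The cup and glove box showed no pixel change. The strip box and spare pot changed only by the arm's shadow.

**What disagreed**
- **Tip height:** contact with the bar came at a TCP height of about 0.035 m instead of 0.060 m. The real fingertips therefore sit about 25 mm above the stated TCP. The scene camera had shown about 18 mm, so I found the bar by force.
- **Scene camera:** it also sat about 1.5–2 px off the pose I fitted from the top camera.

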